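Switch off the grinder control unit and pop its fuse hatch

ROBOT

A 6-joint arm with a two-finger parallel gripper is mounted at the origin on the work surface. World frame = base frame: x ahead of the robot, y to its left, z up, the work surface at z = 0. Lengths are in mm, angles in rad, forces in N, time in s.
With the tool pointing down it reaches from about 275 to 750 mm from the base axis. Payload 10.2 kg.
Tool frame: the origin (TCP) lies between the finger pads; the fingertips stand ctrl.tips_ahead ahead of it and the grasp point (between the pads) lies 8 mm behind it (ctrl.tips_ahead is the distance from the TCP to the fingertips, in mm); z points along the fingers, y is the direction in which the jaws open and shut (so a half turn about z gives the same grasp; the last joint's range is limited). The gripper opens to 85 mm and grips with 20 to 120 N. Pads are 22 mm wide; open, the fingers measure 114 mm over their backs; the gripper's body (76 mm by 85 mm) begins 54 mm behind the grasp point. The pads swing forward as they close: fully open they stand 13 mm farther back than shut.
Start: joints at [0.986, 0.313, 1.498, -0, 1.331, -0.223], TCP at [185.841, 491.014, 242.294] pointing down, gripper open.
Joint ranges: [-2.94, 2.94], [-0.97, 2.17], [0.19, 2.56], [-1.23, 4.37], [0.02, 3.11], [-2.88, 2.88]. Speed limits (rad/s): [2.39, 2.39, 3.01, 3.14, 3.14, 3.14].

INTERFACE

Orientations are given as a unit quaternion [w, x, y, z].
In Python, from rig import ctrl gives the robot as it stands. The module is installed in compiled form; this text tells all that it offers.
- The arm moves only by the tool move_arm, never from a script. Its argument "motion" is a list of rows, each an object with "offset": the shift along the tool's x, y, z in m, a list of three; "angular": the turn, a rotation vector about the tool's x, y, z in degrees, a list of three; "jaw": the finger opening in m, from 0 to 0.0854. In form: [{"offset": [tx, ty, tz], "angular": [ax, ay, az], "jaw": jaw}, ...]. A call has 1 to 5 rows; each row is the pose to reach, as a shift and turn from the pose commanded when the call began, along the tool's axes at that moment; what a row does not reach only later rows make up. A row lasts 1/8 s, in which the tool goes at most 62.5 mm and 10.7 degrees, less where a joint would pass 70% of its speed; a pose out of reach is approached as far as the arm can. A call with a gripper value outside its range is refused whole. The fingers move at their own pace and stop on an object; "squeeze" is the grip in N (left out, the last holds). Time passes only in rows, so rows that repeat a pose let the fingers close. It gives the time, the measured TCP pose, the force and the opening at its end, in the units of the state.
- ctrl.sense(): the state, without advancing time (a new reading comes with each control period).
- ctrl.capture(name): name is "scene" or "side" or "wrist"; returns a dict with "img" (400x640x3 uint8, red, green, blue), "intrinsics" (3x3 intrinsics, pixels), "k1" (the pictures are not rectified: a ray, as slopes to the right and down, at radius r is drawn at 1 + k1 r^2 times it, then the intrinsics apply), "rvec" (rotation vector, rad) and "tvec" (3), from world to camera coordinates, as OpenCV has them. Camera axes: x right, y down, z forward; pixel columns grow to the right and rows downward; lengths in mm; the calibration is good to about 2 mm. A picture is of the moment at which its call begins. There is no depth.
- ctrl.finish_job(): hands the job in, once; it reports no verdict.
The state is a dict: "time_s": time; "joints": joint angles; "dq": joint speeds; "tau": joint torques, N m; "eef_pos": TCP position; "ee_rot": TCP orientation; "force": force on the tool from outside, world axes, zero at the start; "wrist_torque": the same for the moment, N m; "grip_width": opening from 0.0 (shut) to 1.0 (fully open).
Only numpy, scipy, OpenCV 4.12 (cv2) and the standard library are available. Lean on these libraries where they do the work, as an engineer would, in place of code of your own. Each camera call takes 0.05 s, during which the arm holds its last target. There are 200 camera calls.

TASK

A fuse in the grinder's control unit has to be changed. First switch the unit off by pressing down the raised end of its green rocker switch, then press the black fuse hatch once at its ribbed front edge, come away, and let it pop up and stand open by itself. Press with the fingertips only: do not push the hatch shut again once it is up, pick nothing up, and leave the things lying on and around the unit where they are.

Things in the scene. Friction and masses are not known exactly. Their poses are not given: they have to be found in the camera images.
- unit: grinder control unit, fixed: off-white case 220 mm deep (its x), 190 mm wide (its y), flat deck 95 mm above its underside. Origin: centre of its underside, z up, -x to its black sloping front panel (95 mm high at x = -60 mm falling to 50 mm at x = -110 mm). On the deck: fuse hatch over x = -27 to 49, y = -80 to 0 mm; rocker switch at x = 5, y = 50 mm
- rocker (a joint): the mains switch: a green V-shaped rocker paddle 29 mm long (unit's x) and 20 mm wide in a low black frame (2.4 mm high). 0 = on: its front end (towards -x, with a red flank) stands up 5 mm above the level rear half. 0.36 rad = off: front half level, 4 mm above the deck, rear end up. It snaps over past the middle; needs about 3 N at the raised end
- rocker_off_end (a point): point on top of the rocker's raised front half, 11 mm from its pivot line, where to press to switch off; it starts 8 mm above the deck and moves down about 4 mm with the paddle. Axes turn with the paddle; at the off position they are pitched 0.36 rad
- fuse_hatch (a joint): black fuse hatch, 76 mm deep, 80 wide, 4 thick, hinged on its rear edge (unit's x = 50 mm). 0 = shut, flush with the deck. Push-push latch: pressed past -0.05 rad (3 mm below flush at the ribs; 3 N; hard stop at -0.064) and let go, it springs up in half a second to 0.75 rad, front edge 50 mm above the deck, and stays; pushed down and in again it latches shut
- hatch_press (a point): middle of the ribbed area (four orange ribs) on top of the hatch, 19 mm from its front edge and 58 mm from its hinge, where to press. Flush with the deck (95 mm up) when shut. Moves with the hatch; axes along the unit's when shut
- burr_block: small wooden block 36 x 50 x 18 mm with six upright grinding burrs, 42 mm high in all, loose on the deck behind the rocker; leave it. Origin: centre of its underside
- die: loose grey steel extrusion die, a disc of 76 mm diameter, 26 mm high, with black slots in its top, beside the unit (its +y side); leave it. Origin: centre of its underside
- file: loose small file with wooden handle, 168 mm long and 13 mm thick, on the bench beside the unit (its -y side); leave it. Origin: on its underside, 95 mm from the handle's end
- fuse_box: small blue box with a clear top holding spare fuses, 50 x 34 x 18 mm, on the bench near the unit's -y side; leave it. Origin: centre of its underside

How it is judged (in metres and radians):
On the way, in this order (a step that is already met when the one before it is completed fails the run):
1. the unit is switched off (value of joint rocker above 0.3 rad), for 0.1 s.
2. the hatch is pressed in below flush (value of joint fuse_hatch below -0.04 rad and contact force between the fingers and unit above 0.5 N).
3. the hatch has popped right up and stands open untouched for a second (value of joint fuse_hatch above 0.7 rad and contact force between each of the arm, the fingers and unit below 0.1 N), for 1 s.
At the end, for the whole second after the job is handed in: The rocker is off (beyond 0.3 of 0.36 rad), the hatch has been pressed in and let go once, has stood open untouched for at least a second and still stands open at rest (above 0.7 of 0.75 rad), and each loose thing lies within 15 mm of where it was (value of joint rocker above 0.3 rad and value of joint fuse_hatch above 0.7 rad and not (velocity of joint fuse_hatch above 0.05 rad/s or velocity of joint fuse_hatch below -0.05 rad/s) and distance of each of burr_block, die, file, fuse_box from where it was at the start of the episode below 0.015 m).
It fails at once if the hatch comes up while the unit is still switched on (value of joint fuse_hatch above 0.08 rad and value of joint rocker below 0.18 rad).
It fails at once if the hatch is pushed down shut again after it has come up (value of joint fuse_hatch between 0.02 and 0.1 rad and velocity of joint fuse_hatch below -0.1 rad/s and contact force between the fingers and unit above 0.4 N).
It fails at once if a loose thing is knocked away, picked up or carried (more than 15 mm) (distance of any of burr_block, die, file, fuse_box from where it was at the start of the episode above 0.015 m).
It fails at once if the arm or the gripper's body, not the fingers, presses on the unit (contact force between the arm and unit above 3 N).
It also fails if it takes over 42 s, if anything falls off the work surface, if the arm or the gripper's body presses on something with over 40 N, if the wrist force passes 120 N, or if a joint passes its speed limit or range.

## Working session

There is one attempt and no reset: what is moved stays moved. The work goes in short steps, Python scripts to look and compute and a tool call to move; the robot and the scene stay as the last step left them, time stands still between calls to the robot, and variables do not carry over. Pictures are saved under pics/ and viewed, about 8 in all and at most 12, crops included, and the job is handed in when it is done.

Besides the shell and the picture viewer there is one more tool, called after ">>>" as name([rows], argument=value, ...), one row to a line, values as JSON. move_arm: Moves the arm, as the interface text tells. Its arguments: {"type":"object","properties":{"motion":{"type":"array","items":{"type":"object","properties":{"offset":{"type":"array","items":{"type":"number"}},"angular":{"type":"array","items":{"type":"number"}},"jaw":{"type":"number"}}}},"squeeze":{"type":"number"}},"required":["motion"]}

```bash
mkdir -p pics
cat > h.py <<'E'
import numpy as np, cv2
from rig import ctrl
def cap(n,f=None):
    c=ctrl.capture(n); 
    if f: cv2.imwrite('pics/'+f,cv2.cvtColor(c['img'],cv2.COLOR_RGB2BGR))
    c['R']=cv2.Rodrigues(np.array(c['rvec'],float))[0]; c['t']=np.array(c['tvec'],float).ravel(); return c
def ray(c,uv,z):
    K=np.array(c['intrinsics']); uv=np.atleast_2d(np.array(uv,float))
    d=np.c_[uv,np.ones(len(uv))]@np.linalg.inv(K).T; p=d[:,:2].copy()
    for _ in range(30): p=d[:,:2]/(1+c['k1']*(p**2).sum(1,keepdims=True))
    D=np.c_[p,np.ones(len(p))]@c['R']; C=-c['R'].T@c['t']
    return C+D*((z-C[2])/D[:,2])[:,None]
E
python3 - <<'E'
from h import *
for n in('scene','side','wrist'):
    c=cap(n,n+'0.png'); print(n,(-c['R'].T@c['t']).round())
s=ctrl.sense(); print(s, ctrl.tips_ahead)
import cv2
a=cv2.imread('pics/scene0.png');b=cv2.imread('pics/side0.png')
E
```

```text
scene [ 900. -297.  776.]
side [433. 796. 717.]
wrist [124. 515. 373.]
{'time_s': 0.15, 'joints': array([ 9.85595213e-01,  3.13273036e-01,  1.49822532e+00,  5.05127400e-06,
        1.33101826e+00, -2.23429894e-01]), 'dq': array([ 1.92710857e-05, -1.71870755e-03, -3.58504098e-03,  2.68735301e-04,
       -9.33496299e-04,  1.13315087e-03]), 'tau': array([ 1.72365937e-03, -4.12365496e+01, -2.59798175e+01, -1.16943770e-04,
        3.22009801e-03, -4.09801669e-05]), 'eef_pos': array([185.73899875, 490.85733882, 241.90535044]), 'ee_rot': array([-1.83993191e-04,  1.79901377e-01,  9.83684543e-01, -4.23765873e-04]), 'force': array([-0.31605742, -0.50335076,  0.01689191]), 'wrist_torque': array([ 0.01953432, -0.04648682,  0.01862028]), 'grip_width': 1.0006332814268717} 11.0
```

View pics/scene0.png

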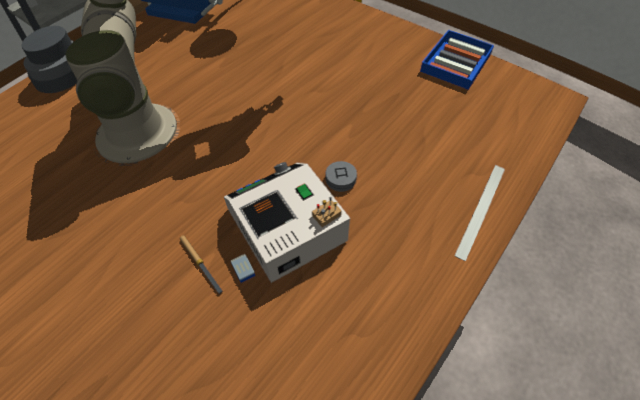

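View pics/side0.png

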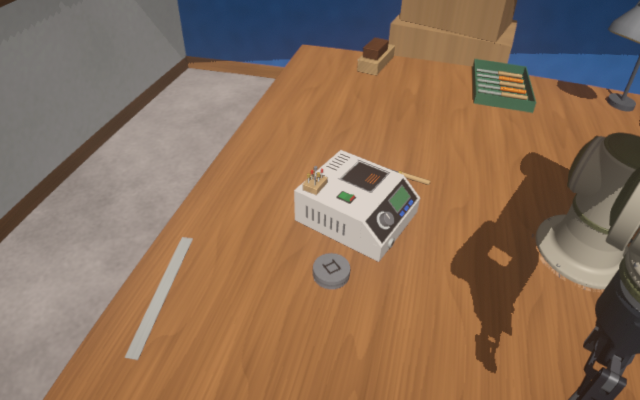

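The scene view shows the unit with its rocker near (304,191) and ribs near (264,206). In the side view they are near (346,197) and (373,178). The knob and front panel face the robot.

```bash
cat > m.py <<'E'
from h import *
def blobs(c,box,kind):
    x0,y0,x1,y1=box; im=c['img'][y0:y1,x0:x1]; h=cv2.cvtColor(im,cv2.COLOR_RGB2HSV).astype(int)
    H,S,V=h[...,0],h[...,1],h[...,2]
    m={'g':(H>45)&(H<80)&(S>120)&(V>50),'o':(H<16)&(S>110)&(V>70),'k':(V<75)}[kind].astype(np.uint8)
    n,l,st,ce=cv2.connectedComponentsWithStats(m)
    return m,l,st,ce+[x0,y0]
E
python3 - <<'E'
from m import *
for n,gb,ob,kb in(('scene',(290,178,320,205),(250,196,280,220),(240,188,300,240)),('side',(332,186,362,207),(362,170,385,190),(340,158,390,195))):
    c=cap(n)
    for k,b,z in(('g',gb,100),('o',ob,95),('k',kb,95)):
        m,l,st,ce=blobs(c,b,k)
        i=1+st[1:,4].argmax()
        if k=='o':
            ys,xs=np.nonzero(m); uv=np.array([xs.mean()+b[0],ys.mean()+b[1]]); a=len(xs)
        else: uv=ce[i];a=st[i,4]
        print(n,k,a,uv.round(1),ray(c,uv,z).round(1))
        if k=='k':
            ys,xs=np.nonzero(l==i); P=ray(c,np.c_[xs+b[0],ys+b[1]],95)[:,:2].astype(np.float32); print(cv2.minAreaRect(P))
    im=c['img']; x0,y0=(215,150) if n=='scene' else (285,140)
    cv2.imwrite(f'pics/{n}c.png',cv2.resize(im[y0:y0+130,x0:x0+150,::-1],None,fx=3,fy=3,interpolation=2))
a=[cv2.imread(f'pics/{n}c.png')[:, :399] for n in('scene','side')]
cv2.imwrite('pics/both.png',np.hstack(a))
E
```

```text
scene g 120 [303.8 190.9] [[553.  75. 100.]]
scene o 109 [262.8 205.5] [[508.2  -3.2  95. ]]
scene k 1129 [267.6 214.1] [[530.4 -12.6  95. ]]
((527.2095336914062, -10.95125961303711), (81.93150329589844, 77.47508239746094), 69.79114532470703)Traceback (most recent call last):
  File "<stdin>", line 6, in <module>
ValueError: attempt to get argmax of an empty sequence
```

Run:
```python
from m import *
c=cap('side')
im=c['img'][140:270,285:435,::-1]
for k,b,z in(('g',(335,188,360,206),100),('k',(340,158,390,195),95),('o',(364,172,384,187),95)):
    m,l,st,ce=blobs(c,b,k); print(k,st[1:].tolist())
    if len(st)<2: print(cv2.cvtColor(c['img'],cv2.COLOR_RGB2HSV)[179,364:384].tolist());continue
    i=1+st[1:,4].argmax(); print(ce[i],ray(c,ce[i],z).round(1))
    if k=='k':
        ys,xs=np.nonzero(l==i); P=ray(c,np.c_[xs+b[0],ys+b[1]],95)[:,:2].astype(np.float32); print(cv2.minAreaRect(P))
a=cv2.imread('pics/scene0.png')[150:280,215:348]
cv2.imwrite('pics/both.png',np.hstack([cv2.resize(x[:,:133],None,fx=3,fy=3,interpolation=2) for x in(a,im)]))
```

```text
g []
[[9, 65, 75], [10, 99, 93], [11, 141, 125], [12, 137, 119], [11, 121, 105], [12, 145, 130], [12, 147, 130], [11, 120, 102], [11, 139, 121], [12, 163, 150], [10, 125, 108], [10, 128, 112], [12, 160, 151], [11, 131, 109], [10, 77, 79], [9, 66, 73], [10, 64, 72], [10, 46, 83], [10, 24, 128], [12, 22, 153]]
k [[9, 6, 36, 25, 377], [10, 14, 1, 1, 1], [7, 19, 1, 1, 1]]
[364.0928382  174.82758621] [[524.2  -5.8  95. ]]
((522.5885620117188, -3.4966392517089844), (69.88822937011719, 69.1233901977539), 69.034912109375)
o [[1, 1, 15, 11, 91]]
[372.21978022 178.10989011] [[504.3   1.1  95. ]]
```

View pics/both.png

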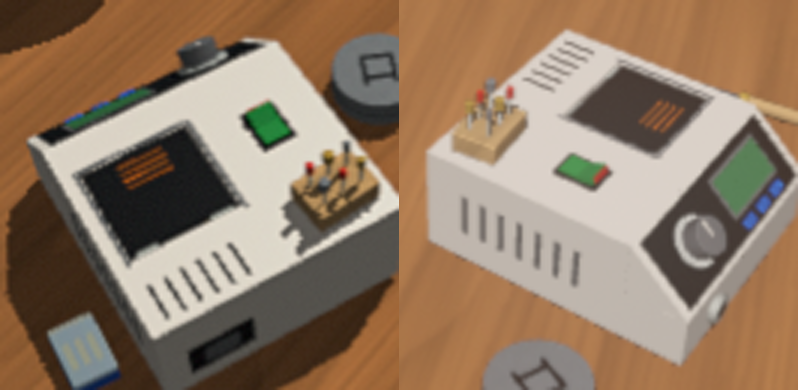

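>>> move_arm([
  {"offset":[-0.06,0,0],"angular":[0,0,0],"jaw":0},
  {"offset":[-0.12,-0.03,0],"angular":[0,0,0],"jaw":0},
  {"offset":[-0.17,-0.07,0],"angular":[0,0,0],"jaw":0},
  {"offset":[-0.19,-0.13,0],"angular":[0,0,0],"jaw":0},
  {"offset":[-0.19,-0.18,0],"angular":[0,0,0],"jaw":0},
])

```text
time_s: 0.92
eef_pos: [300.0, 253.4, 242.1]
ee_rot: [0.0, 0.181, 0.984, -0.0]
force: [0.5, -0.8, -0.3]
grip_width: 0.0
```

The crops confirm that the red flank is at the rocker's robot-side end, the ribs sit at the hatch's front edge, and the burr block is behind the rocker. The two views differ by about 5 mm, so I'll measure again with the wrist camera.

>>> move_arm([
  {"offset":[-0.05,-0.01,0],"angular":[0,0,0],"jaw":0},
  {"offset":[-0.1,-0.03,0],"angular":[0,0,0],"jaw":0},
  {"offset":[-0.15,-0.06,0],"angular":[0,0,0],"jaw":0},
  {"offset":[-0.2,-0.09,0],"angular":[0,0,0],"jaw":0},
  {"offset":[-0.24,-0.1,0],"angular":[0,0,0],"jaw":0},
])

```text
time_s: 1.55
eef_pos: [490.0, 74.7, 242.3]
ee_rot: [0.0, 0.181, 0.983, -0.0]
force: [0.7, 0.6, 0.3]
grip_width: -0.003
```

Run:
```python
from m import *
s=ctrl.sense(); print(s['eef_pos'],s['ee_rot'],s['force'],ctrl.tips_ahead)
c=cap('wrist','w1.png'); print(-c['R'].T@c['t'])
m,l,st,ce=blobs(c,(0,0,640,400),'g')
for i in range(1,len(st)):
    if st[i,4]>100: print('g',st[i],ce[i],ray(c,ce[i],100).round(1))
m,l,st,ce=blobs(c,(0,0,640,400),'o')
for i in range(1,len(st)):
    if st[i,4]>100: print('o',st[i],ce[i],ray(c,ce[i],95).round(1))
c=cap('side'); h=cv2.cvtColor(c['img'],cv2.COLOR_RGB2HSV).astype(int); print(h[197,338:360].tolist())
```

```text
[489.99751278  74.72393236 242.34380893] [ 9.91379850e-05  1.80967398e-01  9.83489090e-01 -3.72745358e-05] [0.74537223 0.59441438 0.31018697] 11.0
[428.16956906  98.45069327 373.68068153]
o [     0      0    640    386 152821] [325.33742745 149.09848123] [[467.1  89.5  95. ]]
o [218 219  43   5 181] [238.04972376 220.6961326 ] [[497.1   0.7  95. ]]
o [218 226  43   5 172] [238.90116279 227.5755814 ] [[502.9  -1.1  95. ]]
o [337 228  23   5 109] [347.60550459 230.04587156] [[537.4  83.1  95. ]]
o [219 232  43   5 181] [240.64640884 234.28176796] [[508.9  -2.2  95. ]]
o [219 239  43   5 191] [239.15706806 240.85340314] [[513.9  -5.8  95. ]]
o [423 328  33  34 566] [439.01590106 344.28268551] [[672.6 123.9  95. ]]
o [182 343  14  19 132] [186.26515152 353.29545455] [[598.7 -97.4  95. ]]
o [619 366  21  22 247] [631.98785425 375.8340081 ] [[770.1 283.8  95. ]]
[[39, 54, 89], [53, 88, 107], [58, 100, 127], [61, 108, 139], [61, 112, 148], [61, 114, 150], [61, 113, 149], [61, 112, 143], [61, 107, 138], [61, 106, 137], [61, 106, 137], [59, 104, 137], [49, 101, 131], [17, 124, 136], [5, 159, 168], [3, 165, 167], [3, 131, 134], [9, 46, 128], [15, 24, 191], [14, 20, 216], [13, 21, 221], [13, 21, 221]]
```

View pics/w1.png

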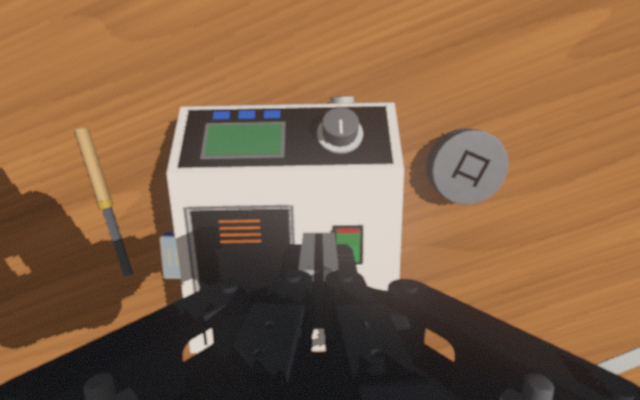

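Wrist view: the four ribs are centred at about (239,231), which is world (506,-1.5) mm. The red flank at (348,230) puts the rocker front edge at (536,83), in agreement with the unit's geometry. The shut fingertips are at about (319,250).

>>> move_arm([
  {"offset":[-0.03,0.02,0.02],"angular":[0,0,0],"jaw":0},
  {"offset":[-0.04,0.0245,0.06],"angular":[0,0,0],"jaw":0},
  {"offset":[-0.04,0.0245,0.1],"angular":[0,0,0],"jaw":0},
  {"offset":[-0.04,0.0245,0.12],"angular":[0,0,0],"jaw":0},
  {"offset":[-0.04,0.0245,0.12],"angular":[0,0,0],"jaw":0},
])

```text
time_s: 2.28
eef_pos: [534.0, 86.1, 121.3]
ee_rot: [-0.001, 0.18, 0.984, -0.0]
force: [0.5, -0.2, 0.7]
grip_width: 0.001
```

Run:
```python
from m import *
a=cap('side')['img'][130:240,300:433,::-1];b=cap('wrist')['img'][170:400,150:450,::-1]
a=cv2.resize(a,(399,330),interpolation=2);b=cv2.resize(b,(400,330),interpolation=2)
cv2.imwrite('pics/p1.png',np.hstack([a,b]))
```

```text
(no output)
```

View pics/p1.png

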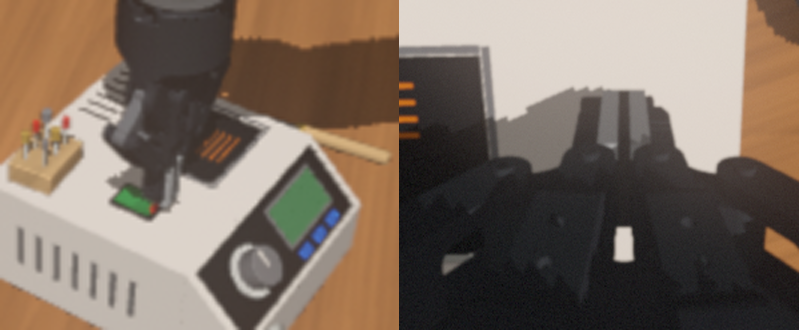

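The side view shows the fingertips over the front (red) end of the rocker and clear of the burr block. I'll check the settled pose.

Run:
```python
from m import *
s=ctrl.sense(); print(s['eef_pos'],s['force'],s['dq'].round(4))
```

```text
[535.21478385  85.96210079 123.2649037 ] [ 0.61829898 -1.20093736  0.49405456] [-0.0014 -0.0101 -0.0087 -0.0016 -0.0008 -0.0024]
```

>>> move_arm([
  {"offset":[0,0,0.004],"angular":[0,0,0],"jaw":0},
  {"offset":[0,0,0.004],"angular":[0,0,0],"jaw":0},
])

```text
time_s: 2.62
eef_pos: [535.0, 85.7, 118.6]
ee_rot: [0.0, 0.18, 0.984, 0.0]
force: [0.2, 0.6, 0.5]
grip_width: -0.002
```

>>> move_arm([
  {"offset":[-0.002,-0.002,0.002],"angular":[0,0,0],"jaw":0},
  {"offset":[-0.002,-0.002,0.005],"angular":[0,0,0],"jaw":0},
  {"offset":[-0.002,-0.002,0.007],"angular":[0,0,0],"jaw":0},
  {"offset":[-0.002,-0.002,0.009],"angular":[0,0,0],"jaw":0},
  {"offset":[-0.002,-0.002,0.009],"angular":[0,0,0],"jaw":0},
])

```text
time_s: 3.25
eef_pos: [536.1, 83.1, 109.9]
ee_rot: [0.0, 0.18, 0.984, -0.0]
force: [-4.2, -0.8, 8.2]
grip_width: 0.001
```

>>> move_arm([
  {"offset":[0,0,0.001],"angular":[0,0,0],"jaw":0},
  {"offset":[0,0,0.001],"angular":[0,0,0],"jaw":0},
  {"offset":[0,0,-0.03],"angular":[0,0,0],"jaw":0},
  {"offset":[0,0,-0.06],"angular":[0,0,0],"jaw":0},
  {"offset":[0,-0.04,-0.06],"angular":[0,0,0],"jaw":0},
])

```text
time_s: 3.88
eef_pos: [523.1, 46.4, 171.2]
ee_rot: [0.002, 0.178, 0.984, 0.0]
force: [1.0, -0.2, -1.2]
grip_width: -0.0
```

Run:
```python
from m import *
a=cap('side')['img'][130:240,300:433,::-1];b=cap('scene')['img'][150:260,215:348,::-1]
cv2.imwrite('pics/p2.png',np.hstack([cv2.resize(x,(399,330),interpolation=2) for x in(a,b)]))
```

```text
(no output)
```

View pics/p2.png

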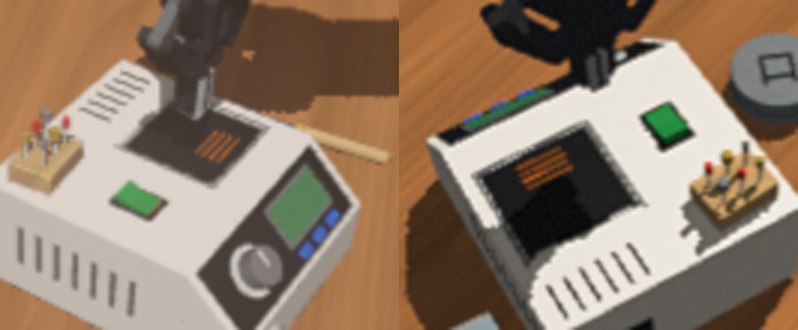

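The red flank is no longer visible from the side, so the rocker is off. The hatch is still shut and its ribs are clear. Next I go over the ribs.

>>> move_arm([
  {"offset":[-0.001,-0.025,0],"angular":[0,0,0],"jaw":0},
  {"offset":[-0.002,-0.05,0.01],"angular":[0,0,0],"jaw":0},
  {"offset":[-0.002,-0.05,0.04],"angular":[0,0,0],"jaw":0},
  {"offset":[-0.002,-0.05,0.058],"angular":[0,0,0],"jaw":0},
  {"offset":[-0.002,-0.05,0.058],"angular":[0,0,0],"jaw":0},
])

```text
time_s: 4.6
eef_pos: [505.6, -1.3, 110.2]
ee_rot: [-0.001, 0.18, 0.984, 0.0]
force: [-0.6, -0.7, 0.3]
grip_width: -0.001
```

Run:
```python
from m import *
a=cap('side')['img'][130:240,300:433,::-1];b=cap('scene')['img'][150:260,215:348,::-1]
s=ctrl.sense(); print(s['eef_pos'],s['force'])
cv2.imwrite('pics/p3.png',np.hstack([cv2.resize(x,(399,330),interpolation=2) for x in(a,b)]))
```

```text
[506.54710287  -1.56039454 111.80432041] [ 0.4134398  -0.40047865  0.47801941]
```

View pics/p3.png

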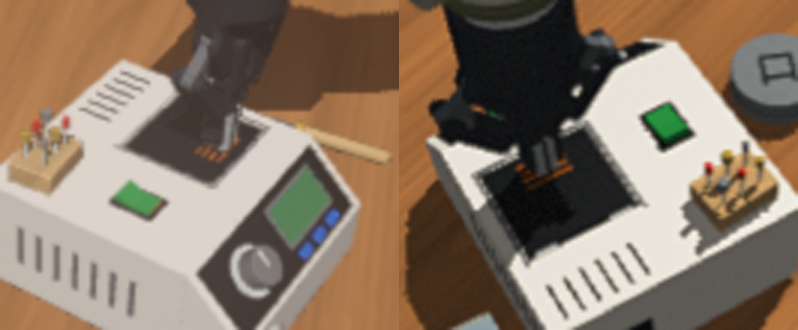

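The fingertips are over the ribs in both views. Pressing now.

>>> move_arm([
  {"offset":[0,0,0.003],"angular":[0,0,0],"jaw":0},
  {"offset":[0,0,0.006],"angular":[0,0,0],"jaw":0},
  {"offset":[0,0,0.008],"angular":[0,0,0],"jaw":0},
  {"offset":[0,0,0.009],"angular":[0,0,0],"jaw":0},
  {"offset":[0,0,0.009],"angular":[0,0,0],"jaw":0},
])

```text
time_s: 5.32
eef_pos: [506.4, -1.8, 102.6]
ee_rot: [0.0, 0.18, 0.984, 0.0]
force: [0.2, 1.4, 3.7]
grip_width: 0.002
```

>>> move_arm([
  {"offset":[0,0,0.0015],"angular":[0,0,0],"jaw":0},
  {"offset":[0,0,0.0015],"angular":[0,0,0],"jaw":0},
])

```text
time_s: 5.58
eef_pos: [506.5, -1.8, 102.2]
ee_rot: [0.001, 0.18, 0.984, -0.0]
force: [-4.5, 1.7, 16.7]
grip_width: -0.004
```

The force has risen to 16.7 N, so the hatch is on its hard stop. Now I retract up and towards the front.

>>> move_arm([
  {"offset":[0,0,-0.06],"angular":[0,0,0],"jaw":0},
  {"offset":[0.02,0,-0.11],"angular":[0,0,0],"jaw":0},
  {"offset":[0.06,0,-0.15],"angular":[0,0,0],"jaw":0},
  {"offset":[0.1,0,-0.15],"angular":[0,0,0],"jaw":0},
  {"offset":[0.1,0,-0.15],"angular":[0,0,0],"jaw":0},
])

```text
time_s: 6.2
eef_pos: [411.1, 34.3, 251.1]
ee_rot: [0.0, 0.179, 0.984, -0.0]
force: [0.0, -0.5, 0.6]
grip_width: 0.003
```

>>> move_arm([
  {"offset":[0,0,0],"angular":[0,0,0],"jaw":0},
  {"offset":[0,0,0],"angular":[0,0,0],"jaw":0},
  {"offset":[0,0,0],"angular":[0,0,0],"jaw":0},
  {"offset":[0,0,0],"angular":[0,0,0],"jaw":0},
  {"offset":[0,0,0],"angular":[0,0,0],"jaw":0},
])

```text
time_s: 6.82
eef_pos: [412.7, 33.6, 250.7]
ee_rot: [-0.0, 0.18, 0.984, -0.0]
force: [-0.0, 0.4, -0.4]
grip_width: -0.004
```

>>> move_arm([
  {"offset":[0,0,0],"angular":[0,0,0],"jaw":0},
  {"offset":[0,0,0],"angular":[0,0,0],"jaw":0},
  {"offset":[0,0,0],"angular":[0,0,0],"jaw":0},
  {"offset":[0,0,0],"angular":[0,0,0],"jaw":0},
  {"offset":[0,0,0],"angular":[0,0,0],"jaw":0},
])

```text
time_s: 7.45
eef_pos: [412.6, 33.6, 250.8]
ee_rot: [0.0, 0.18, 0.984, -0.0]
force: [-0.1, -0.0, -0.2]
grip_width: -0.002
```

>>> move_arm([
  {"offset":[0,0,0],"angular":[0,0,0],"jaw":0},
  {"offset":[0,0,0],"angular":[0,0,0],"jaw":0},
  {"offset":[0,0,0],"angular":[0,0,0],"jaw":0},
  {"offset":[0,0,0],"angular":[0,0,0],"jaw":0},
  {"offset":[0,0,0],"angular":[0,0,0],"jaw":0},
])

```text
time_s: 8.07
eef_pos: [412.6, 33.6, 250.8]
ee_rot: [-0.0, 0.18, 0.984, -0.0]
force: [0.7, 0.2, 0.3]
grip_width: 0.002
```

Run:
```python
from m import *
a=cap('side')['img'][130:295,290:490,::-1];b=cap('scene')['img'][140:305,170:370,::-1]
s=ctrl.sense(); print(s['time_s'],s['eef_pos'],s['force'])
cv2.imwrite('pics/p4.png',np.hstack([cv2.resize(x,(400,330),interpolation=2) for x in(a,b)]))
```

```text
8.175 [412.63895482  33.61791558 250.79946509] [-0.34739335  0.95233935  0.03822878]
```

View pics/p4.png

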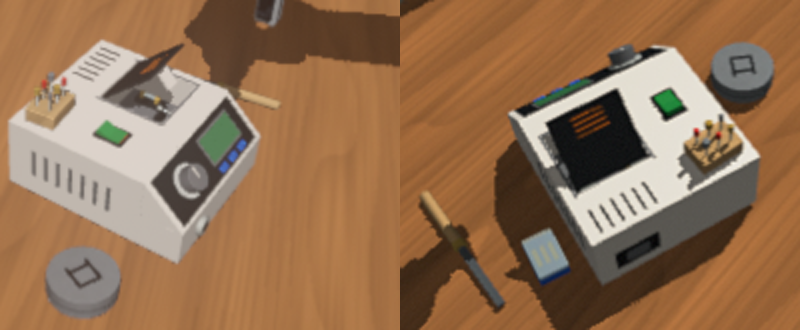

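The side view shows the hatch standing open with the fuse visible. The rocker is off, the loose things are where they were, and the arm is clear. It has been open for over 1.5 s, so I'm handing in.

```bash
python3 -c "
from rig import ctrl
print(ctrl.finish_job())"
```

```text
the job is handed in; nothing more can be done
None
```

The unit is switched off, the fuse hatch stands open, and the job is handed in; the interface reports no verdict.

- **Rocker:** I pressed the raised front end with the shut fingertips, reading about 8 N. The red flank then disappeared from the side view, so the rocker is off.
- **Hatch:** I pressed the ribs once, until the force rose to about 17 N at the hard stop, then pulled away. It popped up by itself.
- **Last check:** about 2 s after release, at 8.2 s on the clock, both pictures showed the hatch open, the rocker off and the arm clear. The burr block, die, file and fuse box looked unmoved. I judged all of this by eye and did not measure joint angles or distances.
- **Disagreement:** the scene and side cameras differed by about 5 mm on the rib position. I settled it with a closer wrist view, which matched the unit's geometry.

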